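# Swing the soap-dish arm one hole on, towards the bathtub

### The arm

A 6-joint arm with a two-finger parallel gripper is mounted at the origin on the work surface. World frame = base frame: x ahead of the robot, y to its left, z up, the work surface at z = 0. Lengths are in m, angles in rad, forces in N, time in s.
With the tool pointing down it reaches from about 0.25 to 0.775 m from the base axis. Payload 4 kg.
Tool frame: the origin (TCP) lies midway between the tips of the shut fingers; the grasp point (between the pads) lies 19 mm behind it; z points along the fingers, y is the line along which they close (so a half turn about z gives the same grasp; the last joint's range is limited). The gripper opens to 94 mm and grips with 3 to 60 N. Pads are 16 mm wide; open, the fingers measure 119 mm over their backs; the gripper's body (75 mm by 177 mm) begins 78 mm behind the grasp point.
Start: joints at [-1.207, 0.087, 1.371, -0, 1.684, -0.103], TCP at [0.248, -0.491, 0.206] pointing down, gripper open.
Joint ranges: [-3.1, 3.1], [-0.76, 2.03], [0.27, 2.55], [-1.08, 4.22], [0.17, 2.65], [-2.57, 2.57]. Speed limits (rad/s): [2.79, 2.79, 3.14, 3.14, 3.14, 3.14].

### API

Orientations are given as [roll, pitch, yaw] about the fixed x, y, z axes, in that order (R = Rz(yaw) Ry(pitch) Rx(roll)).
In Python, from bench import get_obs, snapshot, close_job gives the robot as it stands. The module is installed in compiled form; this text tells all that it offers.
- The arm moves only by the tool drive_tool, never from a script. Its argument "commands" is a list of rows, each a list of 6 numbers: the shift along the tool's x, y, z in units of 0.04 m (1.0 is 0.04 m), then the turn, a rotation vector about the tool's x, y, z in units of 0.1 rad (1.0 is 0.1 rad). In form: [[dx, dy, dz, wx, wy, wz], ...]. A call has 1 to 20 rows; each row shifts and turns the commanded pose from where the row before left it, along the tool's axes as they then stand; what a row does not reach is not made up. A row lasts 1/8 s, in which the tool goes at most 62.5 mm and 10.7 degrees, less where a joint would pass 70% of its speed; a pose out of reach is approached as far as the arm can. A call with a number of a shift or a turn outside -1 to 1 is refused whole. A call with a gripper value outside its range is refused whole. "gripper" is the closure, from 0 (fully open) to 1 (shut), set as the call begins (left out, the last holds). The fingers move at their own pace and stop on an object; the grip force is fixed at half the most. Time passes only in rows, so rows that do not move let the fingers close. It gives the time, the measured TCP pose, the force, the opening and the grip force at its end, in the units of the state.
- get_obs(): the state, without advancing time (a new reading comes with each control period).
- snapshot(name): name is "side" or "top" or "wrist"; returns a dict with "image" (400x640x3 uint8, blue, green, red), "range_z" (400x640 float32, m along the optical axis (not along the pixel's ray), 0 where there is no reading), "fx", "fy", "cx", "cy" (pixels), "k1" (the pictures are not rectified: a ray, as slopes to the right and down, at radius r is drawn at 1 + k1 r^2 times it, then the intrinsics apply), "rvec" (rotation vector, rad) and "tvec" (3), from world to camera coordinates, as OpenCV has them. Camera axes: x right, y down, z forward; pixel columns grow to the right and rows downward; lengths in m; the calibration is good to about 2 mm. A picture is of the moment at which its call begins.
- close_job(): hands the job in; it is judged then, once.
The state is a dict: "time": time; "joint_positions": joint angles; "qvel": joint speeds; "joint_torque": joint torques, N m; "tool_pos": TCP position; "ee_rot": TCP orientation; "wrist_force": force on the tool from outside, world axes, zero at the start; "wrist_torque": the same for the moment, N m; "width": finger opening in m; "finger_force": force on a finger pad.
Only numpy, scipy, OpenCV 4.12 (cv2) and the standard library are available. Lean on these libraries where they do the work, as an engineer would, in place of code of your own. Each camera call takes 0.05 s, during which the arm holds its last target. There are 200 camera calls.

### The job

Two low swing arms stand on the ledge, each locked by a spring pin with a round knob on top. Take the arm that carries the leaf-shaped soap dish: pull its knob up until the pin is clear of the hole, swing the arm to the next hole towards the bathtub (the robot's left, anticlockwise seen from above), and let the pin snap fully down into that hole. Leave the other arm, the one with the cup, where it is.

Things in the scene. Friction and masses are not known exactly. Their poses are not given: they have to be found in the camera images.
- dish_stand: Fixed stand of the arm with the white leaf-shaped dish (115 x 86 mm). Origin on its post's vertical axis at the ledge, z up, x: where the arm points at joint 0. Aluminium plate, top at 60 mm, with holes 100 mm from the axis at -40, 0 (start), +40 (next) and +80 degrees from x, positive anticlockwise; bevelled to 26 mm wide on top: a pin let go within 10 mm of the centre slides in.
- dish_knob_mid (a point): Centre of the black knob on the dish arm's pin, 100 mm from the post's axis, 114 mm up when the pin is down. Upright cylinder, 32 mm diameter, 103 to 126 mm up; arm below it 34 mm wide, top at 76. Lifts with the pin: 15 mm clears the plate, 18 is good, stop at 22; spring 4 N at rest, 8 N at 18 mm. Spins freely on its own axis. Grip it across the arm: dish 30 mm away along it.
- dish_swing (a joint): Angle of the dish arm about its post (rad), positive anticlockwise from above, towards the bathtub on the robot's left. 0 with the pin in its starting hole, 0.698 (40 degrees) in the next; 0.02 of play in a hole. With the pin up, the knob carries the arm round on a circle of 100 mm radius; light friction, stays where left; stops at -0.77 and 1.48.
- cup_swing (a joint): Angle (rad) of the other, equal arm, which carries a round white cup 74 mm across in a grey ring, and must be left alone; 0 at the start.

How it is judged:
By the outcome, as a careful person would: the job done as asked, in the order asked, and still so for the second after the job is handed in, with the robot touching nothing.
It also fails if it takes over 32 s, if anything falls off the work surface, if the arm or the gripper's body presses on something with over 40 N, if the wrist force passes 120 N, or if a joint passes its speed limit or range.

## Working session

There is one attempt and no reset: what is moved stays moved. The work goes in short steps, Python scripts to look and compute and a tool call to move; the robot and the scene stay as the last step left them, time stands still between calls to the robot, and variables do not carry over. Pictures are saved under pics/ and viewed, at most 10 in all, crops included, and the job is handed in when it is done.

Besides the shell and the picture viewer there is one more tool, called as name(argument=value, ...) on one line, values as JSON. drive_tool: Moves the arm, as the interface text tells. Its arguments: {"type":"object","properties":{"commands":{"type":"array"},"gripper":{"type":"number"}},"required":["commands"]}

```bash
mkdir -p pics; cat > h.py <<'E'
import numpy as np, cv2, pickle
from bench import *
def snap(n,f):
    s=snapshot(n); cv2.imwrite('pics/'+f+'.png',s['image']); pickle.dump(s,open(f+'.pkl','wb')); return s
def pix(s,u,v,z=None,h=None):
    """world point of pixel; h = given world height else range"""
    K=np.array([[s['fx'],0,s['cx']],[0,s['fy'],s['cy']],[0,0,1.]])
    p=cv2.undistortPoints(np.array([[[u,v]]],float),K,np.array([s['k1'],0,0,0.]))[0,0]
    R=cv2.Rodrigues(np.array(s['rvec'],float))[0]; t=np.array(s['tvec'],float).ravel()
    o=-R.T@t; d=R.T@np.array([p[0],p[1],1.])
    if h is not None: return o+d*(h-o[2])/d[2]
    zz=s['range_z'][int(v)-1:int(v)+2,int(u)-1:int(u)+2]; return o+d*np.median(zz)
E
python3 - <<'E'
from h import *
a=snap('top','top1');b=snap('side','side1')
print(get_obs())
E
```

```text
{'time': 0.1, 'joint_positions': array([-1.20710194e+00,  8.78999451e-02,  1.37208475e+00,  6.72321253e-07,
        1.68361706e+00, -1.03109948e-01]), 'qvel': array([ 0.00111592, -0.00160671, -0.00517399,  0.00104465,  0.00128297,
       -0.00085227]), 'joint_torque': array([ 2.41524780e-03, -3.41251194e+01, -3.03302050e+01,  7.20041315e-02,
        3.04632378e-02, -9.53241420e-05]), 'tool_pos': array([ 0.24733334, -0.49069542,  0.20442025]), 'ee_rot': array([-3.13959429e+00, -2.07455939e-04,  4.66804207e-01]), 'wrist_force': array([-0.2162013 , -0.24931492, -0.03660513]), 'wrist_torque': array([0.02651631, 0.02951309, 0.01938082]), 'finger_force': 0.0, 'width': 0.09420051581296723}
```

View pics/top1.png

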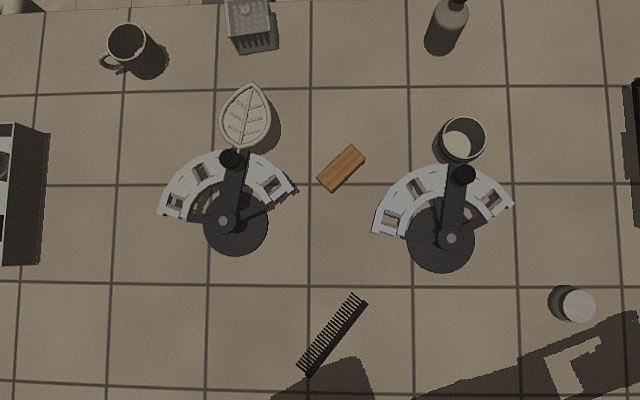

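View pics/side1.png

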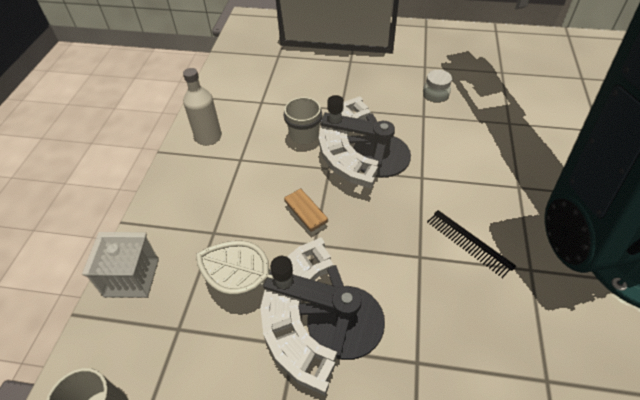

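Top view: dish knob at (231,158), dish post at (223,221), cup knob at (464,174); the next hole is near (202,172). The side view agrees.

```bash
python3 - <<'E'
from h import *
for f in ('top1','side1'):
    s=pickle.load(open(f+'.pkl','rb'))
    L={'top1':[(231,158),(223,221),(202,172),(175,203),(272,185),(245,110)],'side1':[(282,262),(347,298)]}[f]
    for u,v in L: print(f,u,v,pix(s,u,v).round(4), pix(s,u,v,h=.126).round(4),pix(s,u,v,h=.06).round(4))
s=pickle.load(open('top1.pkl','rb'))
# knob top pixels by range/height
P=[pix(s,u,v) for u in range(212,252) for v in range(140,176)]
P=np.array([p for p in P if .119<p[2]<.135]); print(len(P),P.mean(0),P.min(0),P.max(0))
i=cv2.imread('pics/top1.png')[130:265,145:310]
cv2.imwrite('pics/top1c.png',cv2.resize(i,None,fx=4,fy=4,interpolation=cv2.INTER_CUBIC))
E
```

```text
top1 231 158 [0.5983 0.1644 0.1247] [0.598  0.1641 0.126 ] [0.6123 0.1826 0.06  ]
top1 223 221 [0.4994 0.1863 0.0839] [0.4968 0.1738 0.126 ] [0.5009 0.1933 0.06  ]
top1 202 172 [ 0.5987  0.2556 -0.001 ] [0.5756 0.2108 0.126 ] [0.5876 0.2341 0.06  ]
top1 175 203 [ 5.389e-01  3.059e-01 -4.000e-04] [0.5255 0.2532 0.126 ] [0.5325 0.2807 0.06  ]
top1 272 185 [0.5727 0.1191 0.    ] [0.5539 0.0967 0.126 ] [0.5638 0.1085 0.06  ]
top1 245 110 [0.6942 0.1558 0.0767] [0.6775 0.1435 0.126 ] [0.6998 0.16   0.06  ]
side1 282 262 [0.5981 0.168  0.1268] [0.5983 0.1675 0.126 ] [0.6124 0.1287 0.06  ]
side1 347 298 [0.5002 0.1893 0.0836] [0.4985 0.2111 0.126 ] [0.5012 0.1772 0.06  ]
304 [0.59759767 0.16934944 0.12441743] [0.58257055 0.15468786 0.11929309] [0.61366312 0.18453168 0.12577865]
```

View pics/top1c.png

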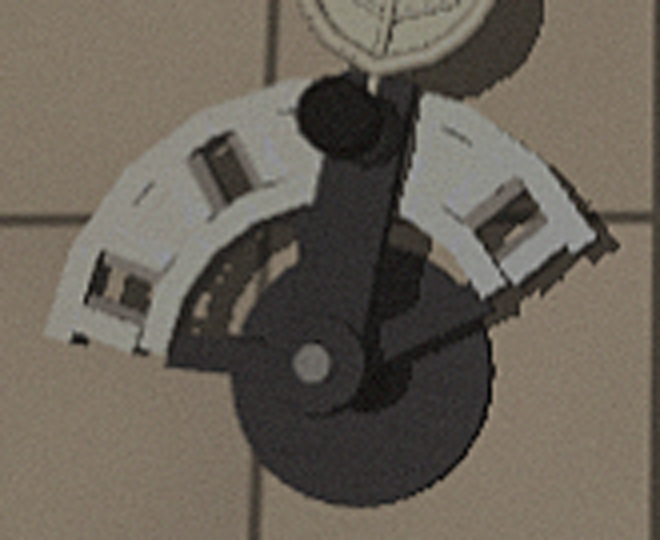

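Knob is at about (0.598, 0.1685), post at (0.499, 0.187). That gives a radius of 100.7 mm and the heights agree; the arm points at about -10.6°. I'll turn the tool to yaw -0.185 and go above the knob.

drive_tool(commands=[[0,0,0,0,0,1],[0,0,0,0,0,1],[0,0,0,0,0,1],[0,0,0,0,0,1],[0,0,0,0,0,1],[0,0,0,0,0,1],[0,0,0,0,0,0.52],[0.31,-0.99,0,0,0,0],[0.31,-0.99,0,0,0,0],[0.31,-0.99,0,0,0,0],[0.31,-0.99,0,0,0,0],[0.31,-0.99,0,0,0,0],[0.31,-0.99,0,0,0,0],[0.31,-0.99,0,0,0,0],[0.31,-0.99,0,0,0,0],[0.31,-0.99,0,0,0,0],[0.31,-0.99,0,0,0,0],[0.31,-0.99,0,0,0,0],[0.31,-0.99,0,0,0,0],[0.31,-0.99,0,0,0,0]], gripper=0)

```text
time: 2.6
tool_pos: [0.501, -0.0135, 0.2049]
ee_rot: [3.141, 0.001, -0.185]
wrist_force: [0.1, 0.0, -0.4]
width: 0.0939
finger_force: 0.0
```

drive_tool(commands=[[0.31,-0.99,0,0,0,0],[0.31,-0.99,0,0,0,0],[0.31,-0.99,0,0,0,0],[0.31,-0.99,0,0,0,0],[0.31,-0.99,0,0,0,0],[0,0,0,0,0,0],[0,0,0,0,0,0]])

```text
time: 3.48
tool_pos: [0.5977, 0.1679, 0.2048]
ee_rot: [3.14, 0.001, -0.185]
wrist_force: [-0.1, 0.2, 0.6]
width: 0.0939
finger_force: 0.0
```

```bash
python3 - <<'E'
from h import *
s=snap('wrist','w1')
o=get_obs();print(o['time'],o['tool_pos'],o['ee_rot'],o['joint_positions'],o['wrist_force'])
E
```

```text
3.525 [0.59776745 0.16747693 0.20520452] [ 3.14071462e+00  5.70002884e-04 -1.85917009e-01] [ 1.82213649e-01  2.46791799e-01  1.18829891e+00 -6.19846885e-04
  1.70734971e+00  1.93884262e+00] [0.22185685 0.70651135 0.72061907]
```

View pics/w1.png

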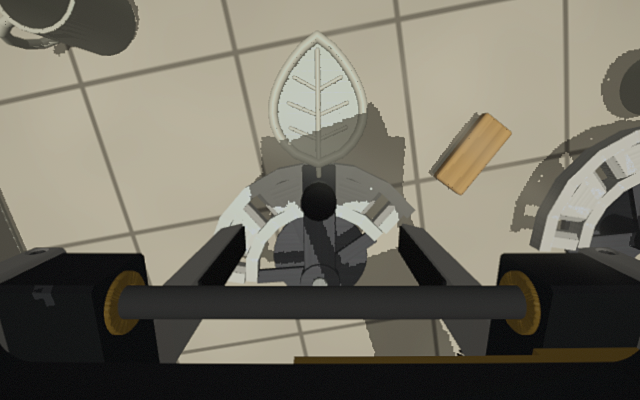

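Wrist view: the knob is at (319,201), with the arm and leaf upright in the picture and centred between the fingers. I'll check the position numerically.

```bash
python3 - <<'E'
from h import *
s=pickle.load(open('w1.pkl','rb'))
P=np.array([pix(s,u,v) for u in range(295,345) for v in range(178,228)])
Q=P[(P[:,2]>.121)&(P[:,2]<.132)]; print(len(Q),Q.mean(0),Q.min(0),Q.max(0))
print(pix(s,319,198,h=.126), pix(s,318,282),pix(s,318,40))
E
```

```text
1025 [0.60012144 0.17015362 0.1267292 ] [0.58369001 0.15472295 0.12101945] [0.61488132 0.18561837 0.12779138]
[0.60420877 0.16843323 0.126     ] [0.50484408 0.18865875 0.08503468] [0.73772766 0.14438767 0.08332796]
```

drive_tool(commands=[[0.04,-0.04,0.6,0,0,0],[0,0,0.7,0,0,0],[0,0,0.6,0,0,0],[0,0,0.5,0,0,0],[0,0,0.3,0,0,0],[0,0,0,0,0,0]])

```text
time: 4.28
tool_pos: [0.5993, 0.1687, 0.0968]
ee_rot: [3.141, 0.002, -0.186]
wrist_force: [-0.4, 0.8, 0.3]
width: 0.0938
finger_force: 0.0
```

drive_tool(commands=[[0,0,0,0,0,0],[0,0,0,0,0,0],[0,0,0,0,0,0],[0,0,0,0,0,0],[0,0,0,0,0,0],[0,0,0,0,0,0]], gripper=1)

```text
time: 5.03
tool_pos: [0.6, 0.1696, 0.0974]
ee_rot: [3.141, 0.0, -0.185]
wrist_force: [0.2, -1.0, 0.7]
width: 0.0378
finger_force: 0.0
```

drive_tool(commands=[[0,0,0,0,0,0],[0,0,0,0,0,0],[0,0,0,0,0,0]])

```text
time: 5.4
tool_pos: [0.6, 0.1696, 0.0974]
ee_rot: [3.142, -0.0, -0.185]
wrist_force: [-0.1, -0.1, 0.1]
width: 0.0311
finger_force: 30.0
```

Gripped at 31 mm with 30 N and no side load. Lifting 18 mm.

drive_tool(commands=[[0,0,-0.15,0,0,0],[0,0,-0.15,0,0,0],[0,0,-0.15,0,0,0],[0,0,0,0,0,0],[0,0,0,0,0,0]])

```text
time: 6.02
tool_pos: [0.5997, 0.1694, 0.1148]
ee_rot: [3.141, 0.001, -0.185]
wrist_force: [2.3, -0.0, -7.2]
width: 0.0315
finger_force: 30.0
```

drive_tool(commands=[[-0.003,-0.125,0,0,0,-0.5],[-0.003,-0.125,0,0,0,-0.5],[-0.003,-0.125,0,0,0,-0.5],[-0.003,-0.125,0,0,0,-0.5],[-0.003,-0.125,0,0,0,-0.5],[-0.003,-0.125,0,0,0,-0.5],[-0.003,-0.125,0,0,0,-0.5],[0,0,0,0,0,0]])

```text
time: 7.02
tool_pos: [0.6, 0.2049, 0.1148]
ee_rot: [-3.141, 0.001, 0.165]
wrist_force: [1.6, 0.5, -8.0]
width: 0.0311
finger_force: 30.0
```

drive_tool(commands=[[-0.003,-0.125,0,0,0,-0.5],[-0.003,-0.125,0,0,0,-0.5],[-0.003,-0.125,0,0,0,-0.5],[-0.003,-0.125,0,0,0,-0.5],[-0.003,-0.125,0,0,0,-0.5],[-0.003,-0.125,0,0,0,-0.5],[-0.003,-0.125,0,0,0,-0.5],[0,0,0,0,0,0],[0,0,0,0,0,0]])

```text
time: 8.15
tool_pos: [0.5885, 0.2374, 0.1151]
ee_rot: [-3.141, 0.001, 0.514]
wrist_force: [1.0, 1.1, -8.3]
width: 0.0311
finger_force: 30.0
```

```bash
python3 - <<'E'
from h import *
s=snap('wrist','w2'); t=snap('top','top2')
a=s['image'][:, 120:520]; b=cv2.resize(t['image'][110:270,130:330],(400,320))
cv2.imwrite('pics/c2.png',np.hstack([a,np.vstack([b,np.zeros((80,400,3),np.uint8)])]))
E
```

```text
(no output)
```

View pics/c2.png

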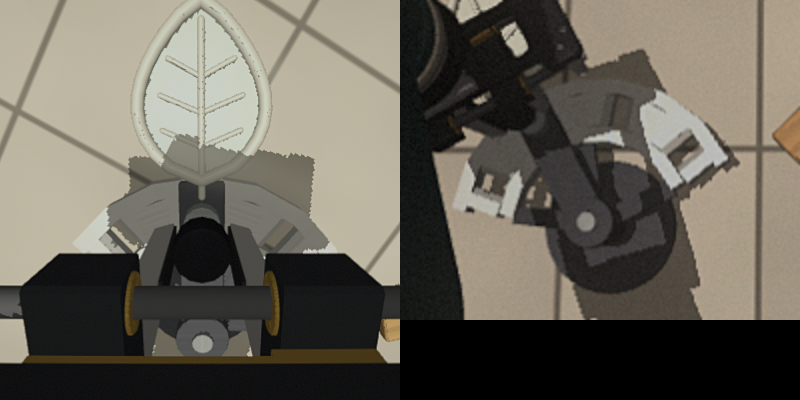

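The wrist view has the leaf and arm carried round, still centred on the tool. In the top view the start hole (right picture, ~(620,108)) is vacated and the arm lies over the next one. Next: lower most of the way, check, then release.

drive_tool(commands=[[0,0,0.12,0,0,0],[0,0,0.12,0,0,0],[0,0,0.12,0,0,0],[0,0,0,0,0,0],[0,0,0,0,0,0]])

```text
time: 8.88
tool_pos: [0.5888, 0.2372, 0.1013]
ee_rot: [3.141, 0.0, 0.515]
wrist_force: [-0.4, -0.3, -4.8]
width: 0.0311
finger_force: 30.0
```

Force is still a downward 4.8 N spring pull, so the pin is entering the hole freely. Releasing.

drive_tool(commands=[[0,0,0,0,0,0],[0,0,0,0,0,0],[0,0,0,0,0,0],[0,0,0,0,0,0],[0,0,0,0,0,0],[0,0,0,0,0,0],[0,0,0,0,0,0],[0,0,0,0,0,0]], gripper=0)

```text
time: 9.88
tool_pos: [0.5888, 0.2373, 0.101]
ee_rot: [3.142, 0.0, 0.515]
wrist_force: [0.6, -0.1, 0.2]
width: 0.0939
finger_force: 0.0
```

drive_tool(commands=[[0,0,-0.3,0,0,0],[0,0,-0.7,0,0,0],[0,0,-0.8,0,0,0],[0,0,-0.8,0,0,0],[0,0,0,0,0,0],[0,0,0,0,0,0]])

```text
time: 10.62
tool_pos: [0.5885, 0.2371, 0.2041]
ee_rot: [-3.141, 0.001, 0.515]
wrist_force: [0.1, -0.2, -0.6]
width: 0.0937
finger_force: 0.0
```

```bash
python3 - <<'E'
from h import *
s=snap('wrist','w3'); snap('side','side3'); o=get_obs();print(o['time'],o['tool_pos'],o['width'])
P=np.array([pix(s,u,v) for u in range(290,350) for v in range(175,235)])
Q=P[(P[:,2]>.119)&(P[:,2]<.155)]; print(len(Q),Q.mean(0),np.median(Q,0))
d=Q.mean(0)[:2]-[.5014,.1885];print(np.hypot(*d),np.arctan2(d[1],d[0])+.186)
E
```

```text
10.725 [0.58796998 0.23705036 0.20277817] 0.09373022560466746
1047 [0.58858593 0.23748458 0.12656238] [0.58869839 0.23751989 0.12682321]
0.10000437586827787 0.697888273336742
```

View pics/w3.png

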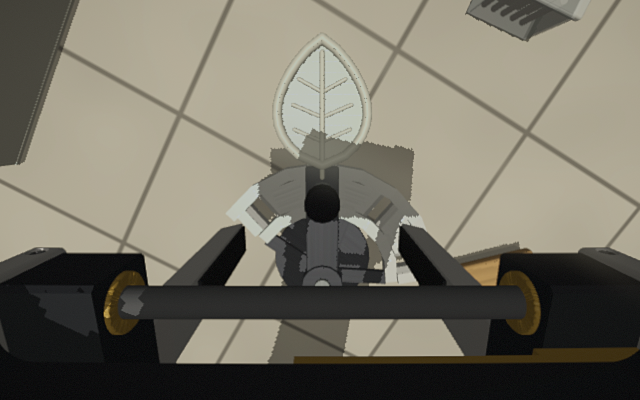

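The knob at (321,203) has its top at 126.6 mm, the same as before the lift, and the swing reads 0.698 rad. The pin is fully seated and the gripper is clear.

```bash
python3 -c "
from bench import *
print(close_job())"
```

```text
the job is handed in; nothing more can be done
None
```

The dish arm is locked in the next hole towards the bathtub: swing measured at about 0.698 rad, knob top back at its pin-down height, gripper clear, cup arm never touched, and the job handed in at about 11 s.

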